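# Lids to their jars before the glaze firing

## Robot

A 7-joint arm with a two-finger parallel gripper is mounted at the origin on the work surface. World frame = base frame: x ahead of the robot, y to its left, z up, the work surface at z = 0. Lengths are in m, angles in rad, forces in N, time in s.
With the tool pointing down it reaches from about 0.4 to 0.925 m from the base axis. Payload 4.1 kg.
Tool frame: the origin (TCP) lies at the centre of the arm's flange, where the gripper is bolted on; the fingertips stand 173 mm ahead of it and the grasp point (between the pads) lies 155 mm ahead of it; z points along the fingers, y is the direction in which the jaws open and shut (so a half turn about z gives the same grasp; the last joint's range is limited). The gripper opens to 85 mm and grips with 20 to 120 N. Pads are 22 mm wide; open, the fingers measure 114 mm over their backs; the gripper's body (76 mm by 85 mm) begins 54 mm behind the grasp point. The pads swing forward as they close: fully open they stand 13 mm farther back than shut.
Start: joints at [1.247, 0.398, 0.045, 1.537, -0.019, 1.207, -0.051], TCP at [0.145, -0.634, 0.405] pointing down, gripper open.
Joint ranges: [-2.82, 2.82], [-0.49, 2.23], [-1.37, 1.46], [0, 2.46], [-1.36, 4.5], [0.23, 2], [-2.94, 2.94]. Speed limits (rad/s): [2.57, 2.57, 3.14, 3.14, 3.14, 3.14, 3.14].

## Interface

Orientations are given as a unit quaternion [w, x, y, z].
In Python, from bench import * gives the robot as it stands.
- The arm moves only by the tool arm_command, never from a script. Its argument "increments" is a list of rows, each an object with "offset": the shift along the tool's x, y, z in mm, a list of three; "rot": the turn, a rotation vector about the tool's x, y, z in degrees, a list of three; "gripper": the closure in counts, from 0 (fully open) to 255 (shut). In form: [{"offset": [dx, dy, dz], "rot": [rx, ry, rz], "gripper": gripper}, ...]. A call has 1 to 20 rows; each row is the pose to reach, as a shift and turn from the pose commanded when the call began, along the tool's axes at that moment; what a row does not reach only later rows make up. A row lasts 1/8 s, in which the tool goes at most 62.5 mm and 10.7 degrees, less where a joint would pass 70% of its speed; a pose out of reach is approached as far as the arm can. A call with a gripper value outside its range is refused whole. The fingers move at their own pace and stop on an object; the grip force is fixed at half the most. Time passes only in rows, so rows that repeat a pose let the fingers close. It gives the time, the measured TCP pose, the force and the opening at its end, in the units of the state.
- read_state(): the state, without advancing time (a new reading comes with each control period).
- camera(name): name is "scene" or "top" or "wrist"; returns a dict with "img" (420x560x3 uint8, blue, green, red), "intrinsics" (3x3 intrinsics, pixels), "D" ([k1, k2, p1, p2, k3] as OpenCV has them; the pictures are not rectified), "origin" and "orientation" of the camera in the world; the wrist camera has in their place "T_tool_cam" (4x4, takes a point from camera to tool coordinates, whose origin is the TCP and whose axes are the flange's). Camera axes: x right, y down, z forward; pixel columns grow to the right and rows downward; lengths in m; the calibration is good to about 2 mm. A picture is of the moment at which its call begins: read the wrist's pose just before it. There is no depth.
- close_job(): hands the job in, once; it reports no verdict.
The state is a dict: "t": time; "qpos": joint angles; "dq": joint speeds; "tau": joint torques, N m; "tool_pos": TCP position; "tcp_rot": TCP orientation; "wrist_force": force on the tool from outside, world axes, zero at the start; "torque": the same for the moment, N m; "finger_gap": finger opening in m.
Only numpy, scipy, OpenCV 4.12 (cv2) and the standard library are available. Lean on these libraries where they do the work, as an engineer would, in place of code of your own. Each camera call takes 0.05 s, during which the arm holds its last target.

## Task

Four open stoneware jars stand on the pottery bench with their four lids lying among them. Put every lid on the jar of its own shape and size, centred, lying flat and fully seated, with the sides of the square and oblong lids in line with their jars. Set the lids down gently rather than dropping them, and leave the jars standing where they are.

Things in the scene. Friction and masses are not known exactly. Their poses are not given: they have to be found in the camera images.
- big_round_jar: Loose pale buff stoneware jar, open at the top, 60 mm tall, base 6 mm and walls 6 mm thick. Round, 110 mm outside diameter, mouth 98 mm. Origin: centre of the underside, z up; the rim is at z = 60 mm. Its yaw does not matter.
- small_round_jar: Loose pale buff stoneware jar, open at the top, 60 mm tall, base 6 mm and walls 6 mm thick. Round, 76 mm outside diameter, mouth 64 mm. Origin: centre of the underside, z up; the rim is at z = 60 mm. Its yaw does not matter.
- square_jar: Loose pale buff stoneware jar, open at the top, 60 mm tall, base 6 mm and walls 6 mm thick. Square, 100 x 100 mm outside, mouth 88 x 88 mm. Origin: centre of the underside, z up; the rim is at z = 60 mm. x and y run parallel to its sides.
- oblong_jar: Loose pale buff stoneware jar, open at the top, 60 mm tall, base 6 mm and walls 6 mm thick. Oblong (rectangular), 120 mm along its x by 76 mm along its y outside, mouth 108 x 64 mm. Origin: centre of the underside, z up; the rim is at z = 60 mm. x runs along its long side.
- big_round_lid: Loose pale buff stoneware lid, right way up, 48 mm tall. Round, plate 108 mm in diameter. From the origin (centre of underside) up: locating step 10 mm deep, loose in the jar's mouth (86 mm in diameter, tapering to 78 mm); plate z = 10 to 18 mm; solid knob z = 18 to 48 mm, round, 26 mm in diameter. Seated, the plate lies on the rim, lid origin 50 mm above the jar's. Its yaw does not matter.
- small_round_lid: Loose pale buff stoneware lid, right way up, 48 mm tall. Round, plate 74 mm in diameter. From the origin (centre of underside) up: locating step 10 mm deep, loose in the jar's mouth (50 mm in diameter, tapering to 42 mm); plate z = 10 to 18 mm; solid knob z = 18 to 48 mm, round, 26 mm in diameter. Seated, the plate lies on the rim, lid origin 50 mm above the jar's. Its yaw does not matter.
- square_lid: Loose pale buff stoneware lid, right way up, 48 mm tall. Square, plate 98 x 98 mm. From the origin (centre of underside) up: locating step 10 mm deep, loose in the jar's mouth (74 x 74 mm, its lower half 68 x 68 mm); plate z = 10 to 18 mm; solid knob z = 18 to 48 mm, square, 26 x 26 mm, sides parallel to the plate's. Seated, the plate lies on the rim, lid origin 50 mm above the jar's. x and y run parallel to its sides; it fits in any of its four quarter turns.
- oblong_lid: Loose pale buff stoneware lid, right way up, 48 mm tall. Oblong, plate 118 mm along its x by 74 mm along its y. From the origin (centre of underside) up: locating step 10 mm deep, loose in the jar's mouth (94 x 50 mm, its lower half 88 x 44 mm); plate z = 10 to 18 mm; solid knob z = 18 to 48 mm, a bar 50 mm along x and 24 mm across y. Seated, the plate lies on the rim, lid origin 50 mm above the jar's. x runs along its long side; it fits either way round.
Not all that is in view belongs to the job. What is shaped like the oblong_lid but blue or purple is not meant.

How it is judged:
At the end, for the whole second after the job is handed in: Each lid sits on its own jar: centred within 10 mm, seated height within 4 mm, lid and jar level within 0.08 rad, square and oblong sides in line within 0.2 rad (square: any quarter turn; oblong: either way round), all lids and jars at rest (under 20 mm/s) (horizontal distance between big_round_lid and big_round_jar below 0.01 m and z of big_round_lid in the frame of big_round_jar between 0.046 and 0.054 m and angle between each of big_round_lid, big_round_jar, small_round_lid, small_round_jar, square_lid, square_jar, oblong_lid, oblong_jar's own z axis and vertical below 0.08 rad and linear speed of each of big_round_lid, big_round_jar, small_round_lid, small_round_jar, square_lid, square_jar, oblong_lid, oblong_jar below 0.02 m/s and horizontal distance between small_round_lid and small_round_jar below 0.01 m and z of small_round_lid in the frame of small_round_jar between 0.046 and 0.054 m and horizontal distance between square_lid and square_jar below 0.01 m and z of square_lid in the frame of square_jar between 0.046 and 0.054 m and (angle between the x axis of square_lid and the x axis of square_jar, either way round below 0.2 rad or angle between the x axis of square_lid and the y axis of square_jar, either way round below 0.2 rad) and horizontal distance between oblong_lid and oblong_jar below 0.01 m and z of oblong_lid in the frame of oblong_jar between 0.046 and 0.054 m and angle between the x axis of oblong_lid and the x axis of oblong_jar, either way round below 0.2 rad); the robot touches nothing.
It fails at once if a jar was pushed more than 30 mm from where it stood, or tipped over (distance of any of big_round_jar, small_round_jar, square_jar, oblong_jar from where it was at the start of the episode above 0.03 m or angle between any of big_round_jar, small_round_jar, square_jar, oblong_jar's own z axis and vertical above 0.5 rad).
It fails at once if a lid was dropped (free of the fingers at over 0.7 m/s, a fall of about 25 mm) ((linear speed of big_round_lid above 0.7 m/s and contact force between big_round_lid and the fingers below 0.05 N) or (linear speed of small_round_lid above 0.7 m/s and contact force between small_round_lid and the fingers below 0.05 N) or (linear speed of square_lid above 0.7 m/s and contact force between square_lid and the fingers below 0.05 N) or (linear speed of oblong_lid above 0.7 m/s and contact force between oblong_lid and the fingers below 0.05 N)).
It also fails if it takes over 128 s, if anything falls off the work surface, if the arm or the gripper's body presses on something with over 40 N, if the wrist force passes 120 N, or if a joint passes its speed limit or range.

## Working session

There is one attempt and no reset: what is moved stays moved. The work goes in short steps, Python scripts to look and compute and a tool call to move; the robot and the scene stay as the last step left them, time stands still between calls to the robot, and variables do not carry over. Pictures are saved under pics/ and viewed, and the job is handed in when it is done.

Besides the shell and the picture viewer there is one more tool, called after "Call:" as name([rows], argument=value, ...), one row to a line, values as JSON. arm_command: Moves the arm, as the interface text tells. Its arguments: {"type":"object","properties":{"increments":{"type":"array","items":{"type":"object","properties":{"offset":{"type":"array","items":{"type":"number"}},"rot":{"type":"array","items":{"type":"number"}},"gripper":{"type":"number"}}}}},"required":["increments"]}

```bash
ls; mkdir -p pics; python3 - <<'E'
from bench import *
import cv2
print(read_state())
for n in ("scene","top","wrist"):
    c=camera(n); cv2.imwrite(f"pics/{n}0.png",c["img"])
    print(n,{k:v for k,v in c.items() if k!="img"})
E
```

```text
pics
{'t': 0.0, 'qpos': array([ 1.24697326,  0.39923491,  0.04504272,  1.53787238, -0.01871764,
        1.20690264, -0.05071517]), 'dq': array([-4.87108607e-04, -3.35377290e-05,  1.52618561e-03, -1.76992530e-03,
       -1.83397767e-03, -1.93674550e-04,  1.66498289e-03]), 'tau': array([ 2.86768263e-04, -4.75120962e+01,  1.36495180e+00, -2.54214746e+01,
        1.15397834e-02,  9.30879323e-03,  9.65443832e-06]), 'tool_pos': array([ 0.1448854 , -0.63335119,  0.40363895]), 'tcp_rot': array([-9.82340527e-04,  9.93683346e-01,  1.12215922e-01, -1.74482209e-04]), 'wrist_force': array([0.9238113 , 0.53235382, 0.80330627]), 'torque': array([-0.01482654,  0.03469499, -0.01756744]), 'finger_gap': 0.08545038968773694}
scene {'intrinsics': array([[467.37716463,   0.        , 278.67387746],
       [  0.        , 467.37716463, 214.37992227],
       [  0.        ,   0.        ,   1.        ]]), 'D': array([0.03695165, 0.        , 0.        , 0.        , 0.        ]), 'origin': array([1.0496311 , 0.78470898, 0.88582519]), 'orientation': array([-0.12094096,  0.25515615,  0.87766342, -0.38726676])}
top 
[... 288 characters left out ...]
64,  1.3005977 ]), 'orientation': array([ 0.03224133, -0.69786429,  0.71471555, -0.03357984])}
wrist {'intrinsics': array([[374.4195734 ,   0.        , 284.52601717],
       [  0.        , 374.4195734 , 203.1802817 ],
       [  0.        ,   0.        ,   1.        ]]), 'D': array([0.00860106, 0.        , 0.        , 0.        , 0.        ]), 'T_tool_cam': array([[ 3.06802338e-04, -9.56415026e-01, -2.92010625e-01,
         7.51374311e-02],
       [ 9.99999940e-01,  3.40700960e-04, -6.52346066e-05,
         5.43002189e-04],
       [ 1.61879658e-04, -2.92010587e-01,  9.56415072e-01,
         3.03599657e-02],
       [ 0.00000000e+00,  0.00000000e+00,  0.00000000e+00,
         1.00000000e+00]])}
```

View pics/scene0.png

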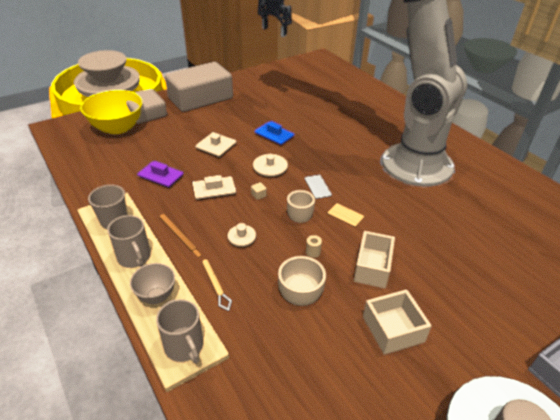

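View pics/top0.png

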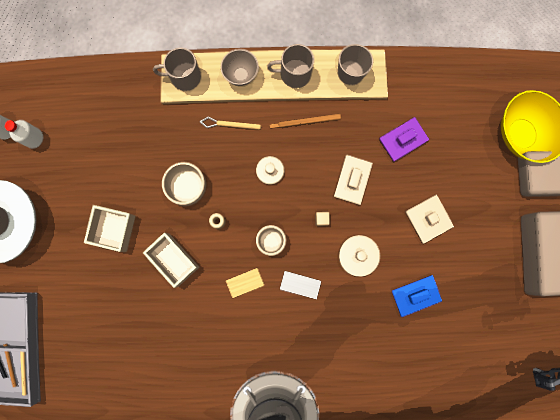

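View pics/wrist0.png

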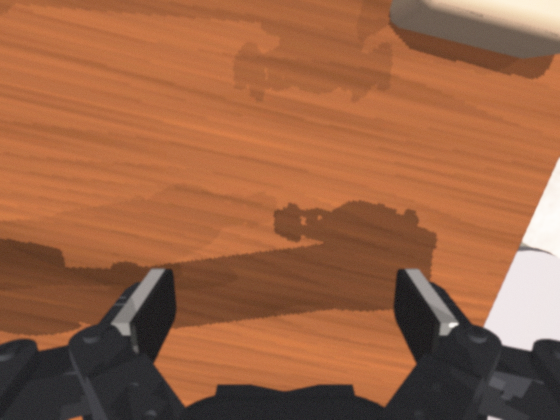

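Top view: the oblong lid could be confused with the buff plate with the bar (353,179), the purple one (404,139) or the blue one (417,296). By colour I choose the buff one. The round lids are at (270,170) small and (360,256) big, and the square lid is at (430,219). The cube (323,218), ring (217,221) and cards are clutter. Jars: big round (183,184), small round (271,240), square (109,228), oblong (172,260). Next I make a close crop and masks.

```bash
cat > h.py <<'E'
from bench import *
import cv2, numpy as np
from scipy.spatial.transform import Rotation as R
def q2R(q): return R.from_quat([q[1],q[2],q[3],q[0]]).as_matrix()
def campose(c, st=None):
    if "origin" in c: return q2R(c["orientation"]), np.array(c["origin"])
    T=np.eye(4); T[:3,:3]=q2R(st["tcp_rot"]); T[:3,3]=st["tool_pos"]
    T=T@c["T_tool_cam"]; return T[:3,:3],T[:3,3]
def cast(c,px,z,st=None):
    Rm,o=campose(c,st)
    u=cv2.undistortPoints(np.asarray(px,float).reshape(-1,1,2),c["intrinsics"],c["D"]).reshape(-1,2)
    d=np.c_[u,np.ones(len(u))]@Rm.T
    s=(z-o[2])/d[:,2]
    return o+d*s[:,None]
def proj(c,P,st=None):
    Rm,o=campose(c,st)
    p,_=cv2.projectPoints((np.asarray(P,float).reshape(-1,3)-o)@Rm,np.zeros(3),np.zeros(3),c["intrinsics"],c["D"])
    return p.reshape(-1,2)
E
python3 - <<'E'
from h import *
c=camera("top"); im=c["img"]
cv2.imwrite("pics/top_crop.png",cv2.resize(im[130:320,70:470],None,fx=2,fy=2,interpolation=cv2.INTER_CUBIC))
hsv=cv2.cvtColor(im,cv2.COLOR_BGR2HSV)
for p in [(430,240),(345,195),(360,240),(258,170),(109,210),(300,150),(183,165),(183,185)]: print(p,hsv[p[1],p[0]],im[p[1],p[0]])
m=((hsv[...,1]<120)&(hsv[...,2]>110)).astype(np.uint8)*255
cs,_=cv2.findContours(m[130:320,70:470],cv2.RETR_EXTERNAL,cv2.CHAIN_APPROX_NONE)
for k in cs:
    k=k+np.array([70,130])
    if cv2.contourArea(k)>60:
        (x,y),(w,h),a=cv2.minAreaRect(k); print("c",round(x,1),round(y,1),round(w,1),round(h,1),round(a,1),cv2.contourArea(k), cast(c,[(x,y)],0.018).round(3))
cv2.imwrite("pics/mask.png",cv2.resize(m[130:320,70:470],None,fx=2,fy=2,interpolation=cv2.INTER_NEAREST))
E
```

```text
(430, 240) [ 12 153  95] [38 60 95]
(345, 195) [ 24  39 252] [213 244 252]
(360, 240) [ 24  41 252] [211 244 252]
(258, 170) [ 28  24 252] [228 250 252]
(109, 210) [ 30  18 255] [237 255 255]
(300, 150) [ 11 168 135] [ 46  80 135]
(183, 165) [16 86 98] [65 83 98]
(183, 185) [ 30  20 251] [231 251 251]
c 300.1 284.6 38.4 19.9 14.5 698.0 [[ 0.342 -0.075  0.018]]
c 244.4 282.4 18.6 32.8 67.4 482.5 [[0.351 0.069 0.018]]
c 359.0 255.5 41.0 40.0 90.0 1291.5 [[ 0.413 -0.231  0.018]]
c 168.9 259.9 48.4 31.2 47.7 1436.5 [[0.413 0.266 0.018]]
c 270.5 240.0 30.0 29.0 90.0 698.0 [[ 0.459 -0.001  0.018]]
c 216.0 220.0 14.0 14.0 90.0 160.5 [[0.515 0.141 0.018]]
c 322.5 218.5 13.0 13.0 90.0 155.0 [[ 0.512 -0.138  0.018]]
c 106.2 227.8 38.6 40.3 14.0 1465.0 [[0.501 0.435 0.018]]
c 429.4 218.6 37.4 36.2 61.4 1277.5 [[ 0.505 -0.424  0.018]]
c 183.0 183.0 42.0 42.0 90.0 1393.5 [[0.615 0.227 0.018]]
c 270.0 169.5 27.0 28.0 90.0 593.5 [[ 0.645 -0.004  0.018]]
c 352.8 179.1 28.6 44.7 16.5 1191.0 [[ 0.615 -0.222  0.018]]
```

View pics/top_crop.png

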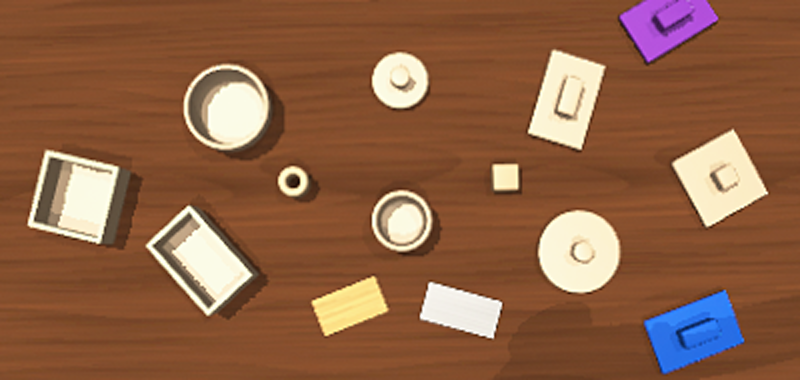

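View pics/mask.png

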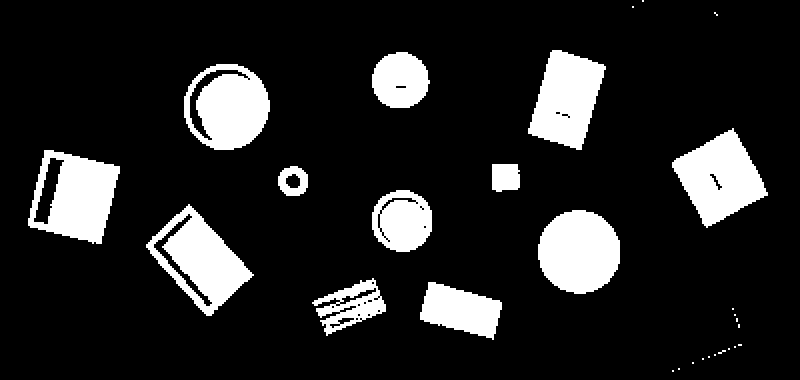

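```bash
cat > meas.py <<'E'
from h import *
D={"bigjar":((183,183),.06,0),"smalljar":((270,240),.06,0),"sqjar":((106,228),.06,1),"objar":((169,260),.06,1),
"biglid":((359,255),.018,0),"smalllid":((270,170),.018,0),"sqlid":((429,219),.018,1),"oblid":((353,179),.018,1)}
def contours(im,v=110):
    hsv=cv2.cvtColor(im,cv2.COLOR_BGR2HSV)
    m=((hsv[...,1]<120)&(hsv[...,2]>v)).astype(np.uint8)*255
    return cv2.findContours(m,cv2.RETR_EXTERNAL,cv2.CHAIN_APPROX_NONE)[0]
def fit(c,k,z,rect,st=None):
    p=(cast(c,k.reshape(-1,2),z,st)[:,:2]*1000).astype(np.float32)
    if rect:
        (x,y),(w,h),a=cv2.minAreaRect(p)
        if w<h: w,h,a=h,w,a+90
        return x,y,w,h,(a+90)%180-90
    (x,y),r=cv2.minEnclosingCircle(p)
    e=cv2.fitEllipse(p); return e[0][0],e[0][1],e[1][0],e[1][1],0.
E
python3 - <<'E'
from meas import *
c=camera("top")
cs=[k for k in contours(c["img"]) if cv2.contourArea(k)>100]
for n,(p,z,r) in D.items():
    k=min(cs,key=lambda k:np.hypot(*(k.reshape(-1,2).mean(0)-p)))
    print(n,np.round(fit(c,k,z,r),1))
Rt=q2R(read_state()["tcp_rot"]); print(Rt.round(3))
E
```

```text
bigjar [608.7 220.4 108.4 109.8   0. ]
smalljar [457.6  -1.   74.6  75.7   0. ]
sqjar [498.  421.2 103.7 102.4  75.7]
objar [413.5 257.7 123.3  79.1  41.8]
biglid [ 413.1 -231.2  106.3  106.6    0. ]
smalllid [644.7  -3.   73.2  73.4   0. ]
sqlid [ 504.8 -424.9  100.1  100.   -63.5]
oblid [ 614.9 -222.7  120.    76.1  -18.4]
[[ 0.975  0.223 -0.   ]
 [ 0.223 -0.975  0.001]
 [-0.    -0.001 -1.   ]]
```

```bash
cat > plan.py <<'E'
from h import *
import sys
def plan(x,y,z,yaw,x0=None):
    st=read_state(); Rt=q2R(st["tcp_rot"]); p=st["tool_pos"]*1000
    cur=np.degrees(np.arctan2(Rt[1,0],Rt[0,0]))
    d=Rt.T@(np.array([x,y,z])-p)
    a=-((yaw-cur+180)%360-180)
    w=R.from_matrix(Rt.T@(R.from_euler('z',yaw,degrees=True).as_matrix()@np.diag([1,-1,-1.]))).as_rotvec(degrees=True)
    print("t %.2f pos"%st["t"],p.round(1),"yaw %.1f"%cur,"q",st["qpos"].round(2),"gap %.4f"%st["finger_gap"])
    print("OFFSET",d.round(1),"dist %.0f"%np.linalg.norm(d),"ROT",w.round(1),"rows>=",np.ceil(max(np.linalg.norm(d)/62.5,np.linalg.norm(w)/10.7)))
if __name__=="__main__": plan(*map(float,sys.argv[1:5]))
E
python3 plan.py 413 -231 300 12.9
```

```text
t 0.25 pos [ 144.9 -633.5  404.2] yaw 12.9 q [ 1.25  0.4   0.05  1.54 -0.02  1.21 -0.05] gap 0.0854
OFFSET [ 351.1 -332.5  104.5] dist 495 ROT [-0.1  0.  -0. ] rows>= 8.0
```

Call:
arm_command([
  {"offset": [351, -332, 104], "rot": [0, 0, 0], "gripper": 0},
  {"offset": [351, -332, 104], "rot": [0, 0, 0], "gripper": 0},
  {"offset": [351, -332, 104], "rot": [0, 0, 0], "gripper": 0},
  {"offset": [351, -332, 104], "rot": [0, 0, 0], "gripper": 0},
  {"offset": [351, -332, 104], "rot": [0, 0, 0], "gripper": 0},
  {"offset": [351, -332, 104], "rot": [0, 0, 0], "gripper": 0},
  {"offset": [351, -332, 104], "rot": [0, 0, 0], "gripper": 0},
  {"offset": [351, -332, 104], "rot": [0, 0, 0], "gripper": 0},
  {"offset": [351, -332, 104], "rot": [0, 0, 0], "gripper": 0},
  {"offset": [351, -332, 104], "rot": [0, 0, 0], "gripper": 0},
  {"offset": [351, -332, 104], "rot": [0, 0, 0], "gripper": 0},
])

```text
t: 1.62
tool_pos: [0.4123, -0.2333, 0.3009]
tcp_rot: [0.0, 0.994, 0.111, -0.0]
wrist_force: [-0.2, -0.7, 0.3]
finger_gap: 0.0855
```

```bash
cat > wl.py <<'E'
# wrist look: name z rect  -> pics/name.png
from meas import *
def look(name,z,rect,exp):
    st=read_state(); c=camera("wrist"); cv2.imwrite(f"pics/{name}.png",c["img"])
    e=proj(c,[[exp[0]/1000,exp[1]/1000,z]],st)[0]; print("expected px",e.round())
    for k in contours(c["img"]):
        if cv2.contourArea(k)>3000: print(np.round(fit(c,k,z,rect,st),1), "px",k.reshape(-1,2).mean(0).round(),k.reshape(-1,2).min(0),k.reshape(-1,2).max(0))
E
python3 plan.py 413 -231 195 12.9; python3 -c "
from wl import *
look('w1',.018,0,(413,-231))"
```

```text
t 1.62 pos [ 412.3 -233.3  300.9] yaw 12.7 q [ 0.63  0.21 -0.23  2.06  0.06  0.89 -0.98] gap 0.0855
OFFSET [  1.2  -2.1 105.9] dist 106 ROT [ 0.   0.  -0.2] rows>= 2.0
expected px [281. 199.]
[348.1 -85.   54.9 114.5   0. ] px [ 61. 237.] [  0 180] [135 293]
[ 413.7 -232.   107.2  107.4    0. ] px [282. 194.] [206 120] [359 268]
[ 491.7 -390.5   28.5  130.1    0. ] px [540. 138.] [515  63] [559 214]
```

View pics/w1.png

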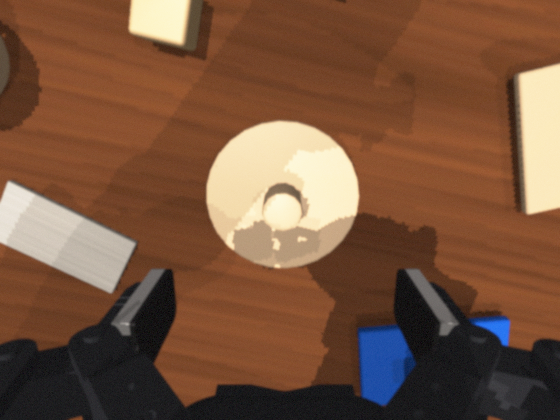

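The wrist view shows the big round lid at (282,194), knob at (282,210). Its fit agrees with the top view to 1 mm.

Call:
arm_command([
  {"offset": [1, -2, 40], "rot": [0, 0, 0], "gripper": 0},
  {"offset": [1, -2, 80], "rot": [0, 0, 0], "gripper": 0},
  {"offset": [1, -2, 100], "rot": [0, 0, 0], "gripper": 0},
  {"offset": [1, -2, 105], "rot": [0, 0, 0], "gripper": 0},
  {"offset": [1, -2, 105], "rot": [0, 0, 0], "gripper": 0},
  {"offset": [1, -2, 105], "rot": [0, 0, 0], "gripper": 0},
  {"offset": [1, -2, 105], "rot": [0, 0, 0], "gripper": 255},
  {"offset": [1, -2, 105], "rot": [0, 0, 0], "gripper": 255},
  {"offset": [1, -2, 105], "rot": [0, 0, 0], "gripper": 255},
  {"offset": [1, -2, 105], "rot": [0, 0, 0], "gripper": 255},
  {"offset": [1, -2, 105], "rot": [0, 0, 0], "gripper": 255},
  {"offset": [1, -2, 105], "rot": [0, 0, 0], "gripper": 255},
])

```text
t: 3.18
tool_pos: [0.4139, -0.2299, 0.1962]
tcp_rot: [0.0, 0.994, 0.112, 0.0]
wrist_force: [-0.8, -0.0, 5.7]
finger_gap: 0.024
```

```bash
python3 plan.py 609 220 325 12.9
```

```text
t 3.17 pos [ 413.9 -229.9  196.2] yaw 12.9 q [ 0.6   0.37 -0.22  2.13  0.13  0.65 -1.05] gap 0.0240
OFFSET [ 290.6 -394.9 -129. ] dist 507 ROT [ 0.1 -0.  -0. ] rows>= 9.0
```

Call:
arm_command([
  {"offset": [0, 0, -10], "rot": [0, 0, 0], "gripper": 255},
  {"offset": [0, 0, -40], "rot": [0, 0, 0], "gripper": 255},
  {"offset": [0, 0, -80], "rot": [0, 0, 0], "gripper": 255},
  {"offset": [10, -14, -115], "rot": [0, 0, 0], "gripper": 255},
  {"offset": [32, -43, -129], "rot": [0, 0, 0], "gripper": 255},
  {"offset": [63, -86, -129], "rot": [0, 0, 0], "gripper": 255},
  {"offset": [98, -133, -129], "rot": [0, 0, 0], "gripper": 255},
  {"offset": [132, -180, -129], "rot": [0, 0, 0], "gripper": 255},
  {"offset": [167, -227, -129], "rot": [0, 0, 0], "gripper": 255},
  {"offset": [201, -274, -129], "rot": [0, 0, 0], "gripper": 255},
  {"offset": [236, -321, -129], "rot": [0, 0, 0], "gripper": 255},
  {"offset": [265, -360, -129], "rot": [0, 0, 0], "gripper": 255},
  {"offset": [282, -383, -129], "rot": [0, 0, 0], "gripper": 255},
  {"offset": [290, -395, -129], "rot": [0, 0, 0], "gripper": 255},
  {"offset": [290, -395, -129], "rot": [0, 0, 0], "gripper": 255},
  {"offset": [290, -395, -129], "rot": [0, 0, 0], "gripper": 255},
])

```text
t: 5.18
tool_pos: [0.6081, 0.2182, 0.3245]
tcp_rot: [0.001, 0.994, 0.111, -0.0]
wrist_force: [1.1, 0.5, -0.9]
finger_gap: 0.0242
```

```bash
python3 plan.py 609 220 246 12.9;  python3 -c "
from wl import *
look('w2',.148,0,(609,220))
c=camera('scene');cv2.imwrite('pics/s2.png',c['img'])"
```

```text
t 5.17 pos [608.1 218.2 324.5] yaw 12.8 q [-0.08  0.49 -0.46  1.62  0.24  1.09 -1.95] gap 0.0242
OFFSET [ 1.3 -1.7 78.5] dist 78 ROT [ 0.1  0.1 -0.1] rows>= 2.0
expected px [279. 268.]
[586.1 323.1  33.9  98.7   0. ] px [ 28. 274.] [  0 190] [ 98 373]
[616.2 219.3  96.5 110.7   0. ] px [282. 262.] [162 116] [408 372]
```

View pics/w2.png

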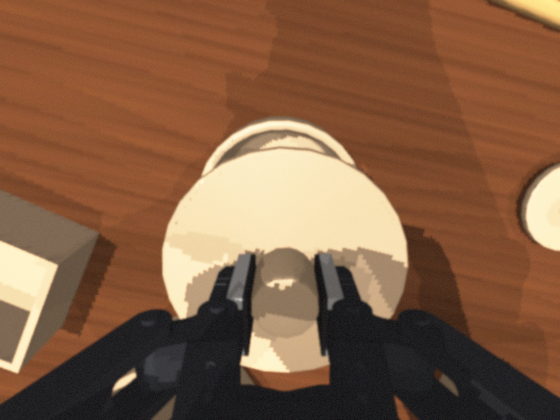

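View pics/s2.png

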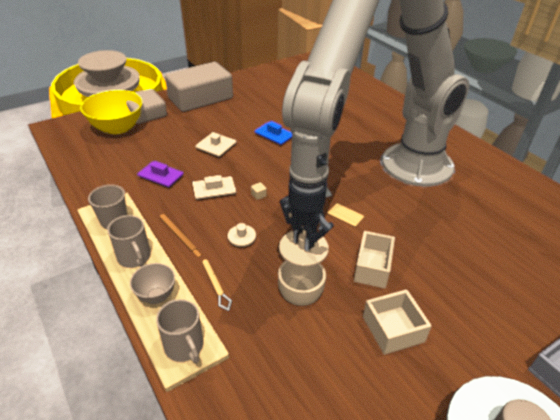

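Lid held level over the big jar (lid centre px ≈(285,260), with the jar's rim symmetric behind it). I lower it.

Call:
arm_command([
  {"offset": [1, -2, 25], "rot": [0, 0, 0], "gripper": 255},
  {"offset": [1, -2, 45], "rot": [0, 0, 0], "gripper": 255},
  {"offset": [1, -2, 58], "rot": [0, 0, 0], "gripper": 255},
  {"offset": [1, -2, 66], "rot": [0, 0, 0], "gripper": 255},
  {"offset": [1, -2, 71], "rot": [0, 0, 0], "gripper": 255},
  {"offset": [1, -2, 75], "rot": [0, 0, 0], "gripper": 255},
  {"offset": [1, -2, 77], "rot": [0, 0, 0], "gripper": 255},
  {"offset": [1, -2, 78], "rot": [0, 0, 0], "gripper": 255},
  {"offset": [1, -2, 78], "rot": [0, 0, 0], "gripper": 255},
])

```text
t: 6.4
tool_pos: [0.6088, 0.2224, 0.2468]
tcp_rot: [0.0, 0.994, 0.112, 0.0]
wrist_force: [-0.8, 0.3, -1.6]
finger_gap: 0.024
```

```bash
python3 plan.py 609 220 246 12.9
```

```text
t 6.40 pos [608.8 222.4 246.8] yaw 12.9 q [-0.1   0.57 -0.43  1.68  0.28  0.95 -1.99] gap 0.0240
OFFSET [-0.3  2.4  0.8] dist 3 ROT [ 0. -0. -0.] rows>= 1.0
```

Call:
arm_command([
  {"offset": [0, 1, 1], "rot": [0, 0, 0], "gripper": 255},
  {"offset": [0, 1, 1.5], "rot": [0, 0, 0], "gripper": 255},
  {"offset": [0, 1, 1.5], "rot": [0, 0, 0], "gripper": 255},
])

```text
t: 6.78
tool_pos: [0.6089, 0.2219, 0.2463]
tcp_rot: [-0.0, 0.994, 0.112, 0.0]
wrist_force: [-3.0, 0.5, 5.8]
finger_gap: 0.0245
```

Call:
arm_command([
  {"offset": [0, 0, 0], "rot": [0, 0, 0], "gripper": 120},
  {"offset": [0, 0, 0], "rot": [0, 0, 0], "gripper": 0},
  {"offset": [0, 0, 0], "rot": [0, 0, 0], "gripper": 0},
  {"offset": [0, 0, 0], "rot": [0, 0, 0], "gripper": 0},
  {"offset": [0, 0, 0], "rot": [0, 0, 0], "gripper": 0},
  {"offset": [0, 0, -20], "rot": [0, 0, 0], "gripper": 0},
  {"offset": [0, 0, -50], "rot": [0, 0, 0], "gripper": 0},
  {"offset": [0, 0, -90], "rot": [0, 0, 0], "gripper": 0},
  {"offset": [0, 0, -90], "rot": [0, 0, 0], "gripper": 0},
])

```text
t: 7.9
tool_pos: [0.6102, 0.2224, 0.3408]
tcp_rot: [-0.001, 0.994, 0.112, 0.005]
wrist_force: [0.5, -0.0, 0.5]
finger_gap: 0.0855
```

```bash
python3 -c "
from wl import *
look('w3',.068,0,(609,220))"; python3 plan.py 644.7 -3 300 12.9
```

```text
expected px [287. 211.]
[477.3 265.8  47.8  82.2   0. ] px [189. 353.] [153 303] [222 401]
[532.3 382.2  68.1 140.5   0. ] px [ 39. 265.] [  0 183] [110 351]
[610.5 221.3 107.  111.7   0. ] px [286. 204.] [207 124] [365 282]
t 7.95 pos [609.5 221.8 338.4] yaw 12.9 q [-0.08  0.48 -0.46  1.61  0.23  1.11 -1.95] gap 0.0854
OFFSET [-16.  227.   38.2] dist 231 ROT [-0.  -0.3 -0. ] rows>= 4.0
```

View pics/w3.png

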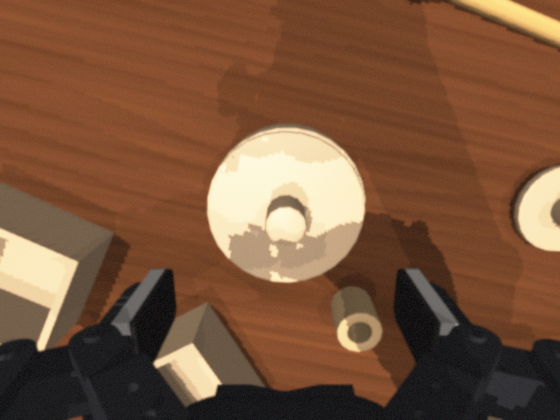

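Big lid seated and centred (px 286,204). Next is the small round lid.

Call:
arm_command([
  {"offset": [-4, 55, 10], "rot": [0, 0, 0], "gripper": 0},
  {"offset": [-8, 112, 20], "rot": [0, 0, 0], "gripper": 0},
  {"offset": [-12, 170, 30], "rot": [0, 0, 0], "gripper": 0},
  {"offset": [-16, 215, 36], "rot": [0, 0, 0], "gripper": 0},
  {"offset": [-16, 227, 60], "rot": [0, 0, 0], "gripper": 0},
  {"offset": [-16, 227, 90], "rot": [0, 0, 0], "gripper": 0},
  {"offset": [-16, 227, 90], "rot": [0, 0, 0], "gripper": 0},
])

```text
t: 8.82
tool_pos: [0.6423, -0.004, 0.2422]
tcp_rot: [-0.0, 0.994, 0.112, -0.003]
wrist_force: [-0.2, 0.7, -0.3]
finger_gap: 0.0855
```

```bash
python3 plan.py 644.7 -3 195 12.9;python3 -c "
from wl import *
look('w4',.018,0,(644.7,-3))"
```

```text
t 8.82 pos [642.3  -4.  242.2] yaw 12.9 q [ 0.22  0.57 -0.39  1.7   0.25  0.94 -1.61] gap 0.0855
OFFSET [ 2.9 -0.4 47.2] dist 47 ROT [-0.1  0.4 -0. ] rows>= 1.0
expected px [283. 224.]
[645.7  -3.5  73.1  74.    0. ] px [284. 219.] [218 155] [352 283]
```

Call:
arm_command([
  {"offset": [3, 0, 20], "rot": [0, 0, 0], "gripper": 0},
  {"offset": [3, 0, 35], "rot": [0, 0, 0], "gripper": 0},
  {"offset": [3, 0, 44], "rot": [0, 0, 0], "gripper": 0},
  {"offset": [3, 0, 44], "rot": [0, 0, 0], "gripper": 0},
  {"offset": [3, 0, 44], "rot": [0, 0, 0], "gripper": 0},
])

```text
t: 9.5
tool_pos: [0.6471, -0.0028, 0.2016]
tcp_rot: [0.0, 0.994, 0.112, 0.0]
wrist_force: [-0.1, -0.1, 0.7]
finger_gap: 0.0853
```

```bash
python3 plan.py 645 -3 195 12.9
```

```text
t 9.50 pos [647.1  -2.8 201.6] yaw 12.9 q [ 0.21  0.62 -0.37  1.71  0.28  0.86 -1.63] gap 0.0853
OFFSET [-2.1 -0.3  6.6] dist 7 ROT [ 0. -0. -0.] rows>= 1.0
```

Call:
arm_command([
  {"offset": [-2, 0, 5.5], "rot": [0, 0, 0], "gripper": 0},
  {"offset": [-2, 0, 5.5], "rot": [0, 0, 0], "gripper": 0},
  {"offset": [-2, 0, 5.5], "rot": [0, 0, 0], "gripper": 255},
  {"offset": [-2, 0, 5.5], "rot": [0, 0, 0], "gripper": 255},
  {"offset": [-2, 0, 5.5], "rot": [0, 0, 0], "gripper": 255},
  {"offset": [-2, 0, 5.5], "rot": [0, 0, 0], "gripper": 255},
  {"offset": [-2, 0, 5.5], "rot": [0, 0, 0], "gripper": 255},
  {"offset": [-2, 0, 5.5], "rot": [0, 0, 0], "gripper": 255},
])

```text
t: 10.5
tool_pos: [0.6452, -0.0032, 0.196]
tcp_rot: [-0.0, 0.994, 0.112, 0.0]
wrist_force: [0.1, 1.1, 1.7]
finger_gap: 0.0244
```

```bash
python3 plan.py 457.6 -1 300 12.9
```

```text
t 10.50 pos [645.2  -3.2 196. ] yaw 12.9 q [ 0.21  0.63 -0.37  1.72  0.28  0.85 -1.63] gap 0.0244
OFFSET [-182.3  -43.9 -104.1] dist 214 ROT [ 0. -0. -0.] rows>= 4.0
```

Call:
arm_command([
  {"offset": [0, 0, -10], "rot": [0, 0, 0], "gripper": 255},
  {"offset": [0, 0, -40], "rot": [0, 0, 0], "gripper": 255},
  {"offset": [0, 0, -80], "rot": [0, 0, 0], "gripper": 255},
  {"offset": [-10, -2, -100], "rot": [0, 0, 0], "gripper": 255},
  {"offset": [-40, -10, -104], "rot": [0, 0, 0], "gripper": 255},
  {"offset": [-80, -19, -104], "rot": [0, 0, 0], "gripper": 255},
  {"offset": [-120, -29, -104], "rot": [0, 0, 0], "gripper": 255},
  {"offset": [-155, -37, -104], "rot": [0, 0, 0], "gripper": 255},
  {"offset": [-175, -42, -104], "rot": [0, 0, 0], "gripper": 255},
  {"offset": [-182, -44, -100], "rot": [0, 0, 0], "gripper": 255},
  {"offset": [-182, -44, -90], "rot": [0, 0, 0], "gripper": 255},
  {"offset": [-182, -44, -80], "rot": [0, 0, 0], "gripper": 255},
  {"offset": [-182, -44, -70], "rot": [0, 0, 0], "gripper": 255},
  {"offset": [-182, -44, -64], "rot": [0, 0, 0], "gripper": 255},
  {"offset": [-182, -44, -64], "rot": [0, 0, 0], "gripper": 255},
])

```text
t: 12.38
tool_pos: [0.4577, -0.0009, 0.259]
tcp_rot: [-0.0, 0.994, 0.112, -0.001]
wrist_force: [0.4, 0.3, -0.6]
finger_gap: 0.0238
```

```bash
python3 plan.py 457.6 -1 246 12.9;python3 -c "
from wl import *
look('w5',.081,0,(457,-1))"
```

```text
t 12.38 pos [457.7  -0.9 259. ] yaw 12.9 q [ 0.3   0.26 -0.45  2.12  0.16  0.79 -1.59] gap 0.0238
OFFSET [-0.1  0.  13. ] dist 13 ROT [-0.   0.1 -0. ] rows>= 1.0
expected px [283. 270.]
[456.8  -3.3  63.1 107.8   0. ] px [285. 275.] [200 159] [368 389]
[516.9 -88.7  25.3  36.2   0. ] px [529. 183.] [487 146] [559 220]
[518.6 105.1  28.3  34.6   0. ] px [41. 63.] [ 0 23] [ 96 108]
```

View pics/w5.png

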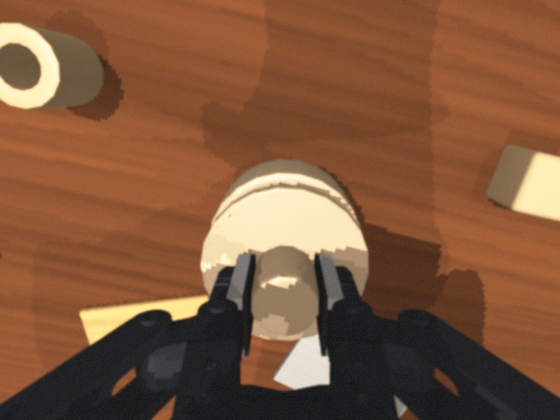

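Lid held over the small jar (lid centre px ≈(285,265)), aligned. I lower and release it.

Call:
arm_command([
  {"offset": [0, 0, 5], "rot": [0, 0, 0], "gripper": 255},
  {"offset": [0, 0, 9], "rot": [0, 0, 0], "gripper": 255},
  {"offset": [0, 0, 12], "rot": [0, 0, 0], "gripper": 255},
  {"offset": [0, 0, 13.5], "rot": [0, 0, 0], "gripper": 255},
  {"offset": [0, 0, 13.5], "rot": [0, 0, 0], "gripper": 255},
  {"offset": [0, 0, 13.5], "rot": [0, 0, 0], "gripper": 255},
])

```text
t: 13.18
tool_pos: [0.4578, -0.001, 0.2462]
tcp_rot: [0.0, 0.994, 0.112, 0.0]
wrist_force: [-0.2, 0.0, -1.5]
finger_gap: 0.0246
```

Call:
arm_command([
  {"offset": [0, 0, 0.7], "rot": [0, 0, 0], "gripper": 255},
  {"offset": [0, 0, 0.7], "rot": [0, 0, 0], "gripper": 120},
  {"offset": [0, 0, 0.7], "rot": [0, 0, 0], "gripper": 0},
  {"offset": [0, 0, 0.7], "rot": [0, 0, 0], "gripper": 0},
  {"offset": [0, 0, 0.7], "rot": [0, 0, 0], "gripper": 0},
  {"offset": [0, 0, 0.7], "rot": [0, 0, 0], "gripper": 0},
  {"offset": [0, 0, -20], "rot": [0, 0, 0], "gripper": 0},
  {"offset": [0, 0, -50], "rot": [0, 0, 0], "gripper": 0},
  {"offset": [0, 0, -80], "rot": [0, 0, 0], "gripper": 0},
  {"offset": [0, 0, -80], "rot": [0, 0, 0], "gripper": 0},
])

```text
t: 14.42
tool_pos: [0.4587, -0.0008, 0.3283]
tcp_rot: [0.001, 0.994, 0.112, 0.003]
wrist_force: [0.4, -0.7, -0.2]
finger_gap: 0.0856
```

```bash
python3 -c "
from wl import *
look('w6',.068,0,(457,-1))"; python3 plan.py 614.9 -222.7 280 -18.4;python3 plan.py 504.8 -424.9 280 26.5
```

```text
expected px [283. 215.]
[382.7 -55.5  45.7  99.8   0. ] px [334. 327.] [274 281] [396 371]
[389.7  56.4  40.   81.2   0. ] px [169. 284.] [123 258] [230 317]
[461.3  -0.7  72.9  79.4   0. ] px [284. 206.] [227 146] [341 264]
[515.8 123.1  32.4  41.8   0. ] px [103.  73.] [63 46] [139 107]
t 14.47 pos [458.   -1.  326.8] yaw 12.9 q [ 0.34  0.16 -0.47  2.06  0.09  0.94 -1.52] gap 0.0857
OFFSET [103.5 251.1  47.3] dist 276 ROT [ 0.  -0.1 31.3] rows>= 5.0
t 14.47 pos [458.   -1.  326.8] yaw 12.9 q [ 0.34  0.16 -0.47  2.06  0.09  0.94 -1.52] gap 0.0857
OFFSET [-48.9 423.7  47.1] dist 429 ROT [  0.1  -0.1 -13.6] rows>= 7.0
```

View pics/w6.png

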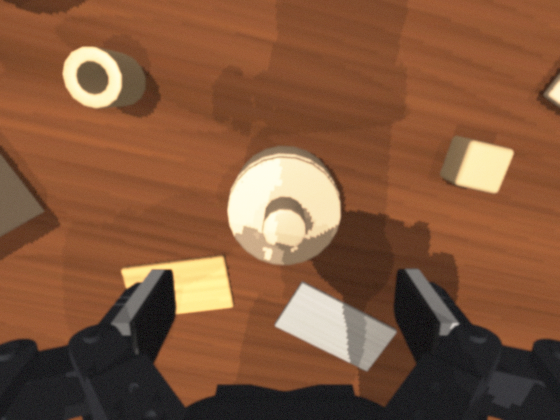

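Small lid seated (px 284,206; the buff far edge is the jar wall). Next is the oblong lid.

Call:
arm_command([
  {"offset": [20, 50, 10], "rot": [0, 0, 7], "gripper": 0},
  {"offset": [40, 100, 20], "rot": [0, 0, 14], "gripper": 0},
  {"offset": [61, 150, 30], "rot": [0, 0, 21], "gripper": 0},
  {"offset": [82, 200, 40], "rot": [0, 0, 28], "gripper": 0},
  {"offset": [98, 238, 60], "rot": [0, 0, 31.3], "gripper": 0},
  {"offset": [103, 251, 85], "rot": [0, 0, 31.3], "gripper": 0},
  {"offset": [103, 251, 85], "rot": [0, 0, 31.3], "gripper": 0},
  {"offset": [103, 251, 85], "rot": [0, 0, 31.3], "gripper": 0},
])

```text
t: 15.48
tool_pos: [0.6139, -0.2216, 0.2409]
tcp_rot: [-0.0, 0.987, -0.159, -0.001]
wrist_force: [0.3, 1.1, -0.2]
finger_gap: 0.0852
```

```bash
python3 plan.py 614.9 -222.7 195 -18.4;python3 -c "
from wl import *
look('w7',.018,1,(614.9,-222.7))"
```

```text
t 15.47 pos [ 613.9 -221.6  240.9] yaw -18.3 q [ 0.45  0.57 -0.24  1.67  0.16  0.92 -1.73] gap 0.0852
OFFSET [ 1.4  0.8 45.9] dist 46 ROT [-0.   0.1  0.1] rows>= 1.0
expected px [286. 229.]
[ 615.6 -223.7  118.6   74.1  -18.7] px [287. 216.] [215 117] [361 321]
```

View pics/w7.png

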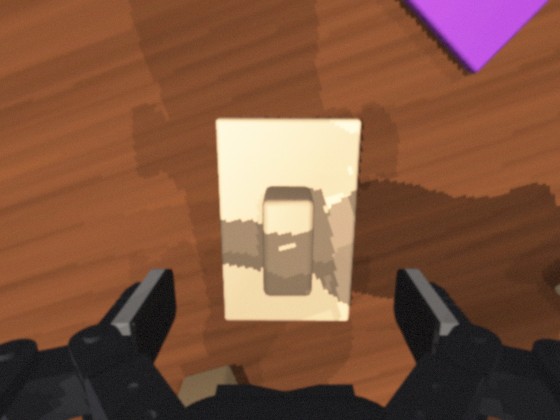

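The buff oblong lid is at px (288,220), in line with the tool; the purple one is off at the top right. I descend and grasp.

Call:
arm_command([
  {"offset": [2, 2, 20], "rot": [0, 0, 0], "gripper": 0},
  {"offset": [2, 2, 36], "rot": [0, 0, 0], "gripper": 0},
  {"offset": [2, 2, 44], "rot": [0, 0, 0], "gripper": 0},
  {"offset": [2, 2, 44], "rot": [0, 0, 0], "gripper": 0},
  {"offset": [2, 2, 44], "rot": [0, 0, 0], "gripper": 0},
])

```text
t: 16.15
tool_pos: [0.6156, -0.2252, 0.1975]
tcp_rot: [0.0, 0.987, -0.16, 0.0]
wrist_force: [-0.4, -0.6, 0.9]
finger_gap: 0.0854
```

```bash
python3 plan.py 615.4 -223.4 196 -18.5
```

```text
t 16.15 pos [ 615.6 -225.2  197.5] yaw -18.4 q [ 0.45  0.62 -0.23  1.69  0.17  0.85 -1.74] gap 0.0854
OFFSET [-0.8 -1.6  1.5] dist 2 ROT [-0.  -0.   0.1] rows>= 1.0
```

Call:
arm_command([
  {"offset": [-1, -1.5, 1.5], "rot": [0, 0, 0], "gripper": 0},
  {"offset": [-1, -1.5, 1.5], "rot": [0, 0, 0], "gripper": 255},
  {"offset": [-1, -1.5, 1.5], "rot": [0, 0, 0], "gripper": 255},
  {"offset": [-1, -1.5, 1.5], "rot": [0, 0, 0], "gripper": 255},
  {"offset": [-1, -1.5, 1.5], "rot": [0, 0, 0], "gripper": 255},
  {"offset": [-1, -1.5, 1.5], "rot": [0, 0, 0], "gripper": 255},
  {"offset": [-1, -1.5, 1.5], "rot": [0, 0, 0], "gripper": 255},
])

```text
t: 17.02
tool_pos: [0.6151, -0.2234, 0.196]
tcp_rot: [0.0, 0.987, -0.16, 0.0]
wrist_force: [0.2, 0.4, 1.0]
finger_gap: 0.0225
```

```bash
python3 plan.py 413.5 257.7 320 41.8
```

```text
t 17.02 pos [ 615.1 -223.4  196. ] yaw -18.4 q [ 0.45  0.62 -0.23  1.69  0.18  0.84 -1.75] gap 0.0225
OFFSET [-343.1 -392.8 -124.2] dist 536 ROT [  0.   -0.  -60.2] rows>= 9.0
```

Call:
arm_command([
  {"offset": [0, 0, -10], "rot": [0, 0, 0], "gripper": 255},
  {"offset": [0, 0, -40], "rot": [0, 0, 0], "gripper": 255},
  {"offset": [0, 0, -80], "rot": [0, 0, 0], "gripper": 255},
  {"offset": [-8, -10, -115], "rot": [0, 0, -2], "gripper": 255},
  {"offset": [-34, -39, -128], "rot": [0, 0, -6], "gripper": 255},
  {"offset": [-69, -79, -128], "rot": [0, 0, -12], "gripper": 255},
  {"offset": [-103, -118, -128], "rot": [0, 0, -18], "gripper": 255},
  {"offset": [-137, -157, -128], "rot": [0, 0, -24], "gripper": 255},
  {"offset": [-172, -196, -128], "rot": [0, 0, -30], "gripper": 255},
  {"offset": [-206, -236, -128], "rot": [0, 0, -36], "gripper": 255},
  {"offset": [-240, -275, -128], "rot": [0, 0, -42], "gripper": 255},
  {"offset": [-274, -314, -128], "rot": [0, 0, -48], "gripper": 255},
  {"offset": [-309, -353, -128], "rot": [0, 0, -54], "gripper": 255},
  {"offset": [-332, -380, -120], "rot": [0, 0, -58], "gripper": 255},
  {"offset": [-343, -393, -105], "rot": [0, 0, -60], "gripper": 255},
  {"offset": [-343, -393, -90], "rot": [0, 0, -60], "gripper": 255},
  {"offset": [-343, -393, -80], "rot": [0, 0, -60], "gripper": 255},
  {"offset": [-343, -393, -80], "rot": [0, 0, -60], "gripper": 255},
  {"offset": [-343, -393, -80], "rot": [0, 0, -60], "gripper": 255},
])

```text
t: 19.4
tool_pos: [0.4143, 0.257, 0.2758]
tcp_rot: [0.0, 0.935, 0.354, 0.0]
wrist_force: [1.0, -0.6, -3.1]
finger_gap: 0.023
```

```bash
python3 plan.py 413.5 257.7 246 41.8;python3 -c "
from wl import *
look('w8',.098,1,(413.5,257.7))"
```

```text
t 19.40 pos [414.3 257.  275.8] yaw 41.5 q [-0.06  0.32 -0.68  2.04  0.26  0.87 -1.73] gap 0.0230
OFFSET [-0.2 -1.  29.8] dist 30 ROT [ 0.  -0.  -0.3] rows>= 1.0
expected px [280. 269.]
[500.3 191.8  44.9  23.2  83.3] px [530. 223.] [486 187] [559 265]
[417.6 258.9 123.9  73.7  41.5] px [284. 250.] [191 114] [378 379]
```

View pics/w8.png

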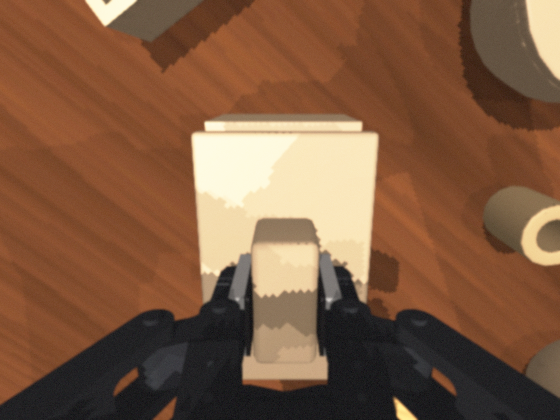

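The lid is parallel to the jar rim (rim edge px 205–361, lid edge 193–377, both centred at about 284). I lower it.

Call:
arm_command([
  {"offset": [0, -0.5, 8], "rot": [0, 0, 0], "gripper": 255},
  {"offset": [0, -0.5, 16], "rot": [0, 0, 0], "gripper": 255},
  {"offset": [0, -0.5, 22], "rot": [0, 0, 0], "gripper": 255},
  {"offset": [0, -0.5, 26], "rot": [0, 0, 0], "gripper": 255},
  {"offset": [0, -0.5, 28], "rot": [0, 0, 0], "gripper": 255},
  {"offset": [0, -0.5, 29.5], "rot": [0, 0, 0], "gripper": 255},
  {"offset": [0, -0.5, 29.5], "rot": [0, 0, 0], "gripper": 255},
  {"offset": [0, -0.5, 29.5], "rot": [0, 0, 0], "gripper": 255},
])

```text
t: 20.45
tool_pos: [0.4133, 0.2582, 0.2463]
tcp_rot: [0.0, 0.935, 0.355, 0.0]
wrist_force: [0.6, -0.6, -2.5]
finger_gap: 0.023
```

Call:
arm_command([
  {"offset": [0, 0, 0.8], "rot": [0, 0, 0], "gripper": 255},
  {"offset": [0, 0, 0.8], "rot": [0, 0, 0], "gripper": 120},
  {"offset": [0, 0, 0.8], "rot": [0, 0, 0], "gripper": 0},
  {"offset": [0, 0, 0.8], "rot": [0, 0, 0], "gripper": 0},
  {"offset": [0, 0, 0.8], "rot": [0, 0, 0], "gripper": 0},
  {"offset": [0, 0, 0.8], "rot": [0, 0, 0], "gripper": 0},
  {"offset": [0, 0, -20], "rot": [0, 0, 0], "gripper": 0},
  {"offset": [0, 0, -50], "rot": [0, 0, 0], "gripper": 0},
  {"offset": [0, 0, -80], "rot": [0, 0, 0], "gripper": 0},
  {"offset": [0, 0, -80], "rot": [0, 0, 0], "gripper": 0},
])

```text
t: 21.7
tool_pos: [0.414, 0.2589, 0.3283]
tcp_rot: [-0.0, 0.935, 0.355, 0.002]
wrist_force: [-0.4, 0.5, -1.0]
finger_gap: 0.0855
```

```bash
python3 -c "
from wl import *
look('w9',.068,1,(413.5,257.7))"; python3 plan.py 504.8 -424.9 245 26.5
```

```text
expected px [284. 214.]
[415.8 258.6 122.   75.6  41.5] px [285. 202.] [223 113] [347 294]
[571.4 224.4  68.3  54.1  53.7] px [517.  42.] [458   0] [559 105]
t 21.75 pos [413.5 258.2 326.8] yaw 41.6 q [-0.03  0.24 -0.7   1.99  0.19  0.97 -1.67] gap 0.0852
OFFSET [-385.1  571.6   81.7] dist 694 ROT [ 0.  -0.1 15.1] rows>= 12.0
```

View pics/w9.png

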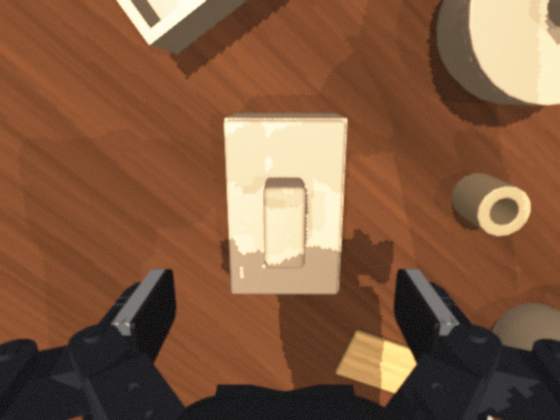

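Oblong lid seated, in line (px 285,205). Next is the square lid.

Call:
arm_command([
  {"offset": [-32, 48, 0], "rot": [0, 0, 1], "gripper": 0},
  {"offset": [-64, 95, 0], "rot": [0, 0, 3], "gripper": 0},
  {"offset": [-97, 143, 0], "rot": [0, 0, 4], "gripper": 0},
  {"offset": [-129, 191, 0], "rot": [0, 0, 5], "gripper": 0},
  {"offset": [-161, 238, 0], "rot": [0, 0, 6], "gripper": 0},
  {"offset": [-193, 286, 0], "rot": [0, 0, 8], "gripper": 0},
  {"offset": [-225, 334, 0], "rot": [0, 0, 9], "gripper": 0},
  {"offset": [-257, 382, 0], "rot": [0, 0, 10], "gripper": 0},
  {"offset": [-289, 429, 10], "rot": [0, 0, 12], "gripper": 0},
  {"offset": [-321, 477, 25], "rot": [0, 0, 13], "gripper": 0},
  {"offset": [-353, 524, 40], "rot": [0, 0, 14], "gripper": 0},
  {"offset": [-375, 557, 60], "rot": [0, 0, 15], "gripper": 0},
  {"offset": [-385, 571, 80], "rot": [0, 0, 15], "gripper": 0},
  {"offset": [-385, 571, 80], "rot": [0, 0, 15], "gripper": 0},
  {"offset": [-385, 571, 80], "rot": [0, 0, 15], "gripper": 0},
  {"offset": [-385, 571, 80], "rot": [0, 0, 15], "gripper": 0},
])

```text
t: 23.75
tool_pos: [0.505, -0.4232, 0.2472]
tcp_rot: [0.0, 0.973, 0.231, 0.001]
wrist_force: [0.4, -0.1, 1.4]
finger_gap: 0.0855
```

```bash
python3 plan.py 504.8 -424.9 196 26.5;python3 -c "
from wl import *
look('w10',.018,1,(504.8,-424.9))"
```

```text
t 23.75 pos [ 505.  -423.2  247.2] yaw 26.7 q [ 0.8   0.57 -0.24  1.66  0.16  0.94 -0.6 ] gap 0.0855
OFFSET [-1.   1.4 51.2] dist 51 ROT [ 0.  -0.1  0.2] rows>= 1.0
expected px [285. 229.]
[ 505.7 -426.    98.8   98.2   26.5] px [288. 221.] [197 141] [380 305]
```

View pics/w10.png

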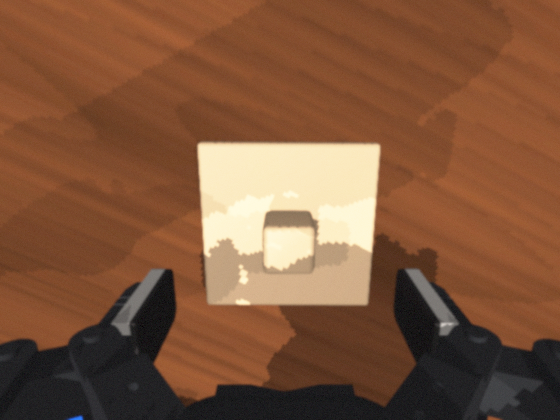

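Square lid at px (288,222), in line with the tool.

Call:
arm_command([
  {"offset": [-1, 2, 20], "rot": [0, 0, 0], "gripper": 0},
  {"offset": [-1, 2, 38], "rot": [0, 0, 0], "gripper": 0},
  {"offset": [-1, 2, 48], "rot": [0, 0, 0], "gripper": 0},
  {"offset": [-1, 2, 48], "rot": [0, 0, 0], "gripper": 0},
  {"offset": [-1, 2, 48], "rot": [0, 0, 0], "gripper": 0},
])

```text
t: 24.42
tool_pos: [0.5045, -0.4269, 0.1985]
tcp_rot: [0.0, 0.973, 0.23, 0.0]
wrist_force: [-0.2, -0.2, -0.3]
finger_gap: 0.0854
```

```bash
python3 plan.py 505.3 -425.4 196 26.5
```

```text
t 24.43 pos [ 504.5 -426.9  198.5] yaw 26.6 q [ 0.8   0.63 -0.23  1.68  0.18  0.86 -0.61] gap 0.0854
OFFSET [ 1.4 -1.   2.5] dist 3 ROT [ 0.  -0.   0.1] rows>= 1.0
```

Call:
arm_command([
  {"offset": [1, -1, 2.5], "rot": [0, 0, 0], "gripper": 0},
  {"offset": [1, -1, 2.5], "rot": [0, 0, 0], "gripper": 255},
  {"offset": [1, -1, 2.5], "rot": [0, 0, 0], "gripper": 255},
  {"offset": [1, -1, 2.5], "rot": [0, 0, 0], "gripper": 255},
  {"offset": [1, -1, 2.5], "rot": [0, 0, 0], "gripper": 255},
  {"offset": [1, -1, 2.5], "rot": [0, 0, 0], "gripper": 255},
  {"offset": [1, -1, 2.5], "rot": [0, 0, 0], "gripper": 255},
])

```text
t: 25.3
tool_pos: [0.5049, -0.4256, 0.1961]
tcp_rot: [0.0, 0.973, 0.23, 0.0]
wrist_force: [0.6, -0.3, 1.7]
finger_gap: 0.025
```

```bash
python3 plan.py 498 421.2 325 75.7
```

```text
t 25.30 pos [ 504.9 -425.6  196.1] yaw 26.6 q [ 0.8   0.63 -0.23  1.68  0.18  0.85 -0.61] gap 0.0250
OFFSET [ 372.8 -760.3 -129.5] dist 857 ROT [  0.1   0.  -49.1] rows>= 14.0
```

Call:
arm_command([
  {"offset": [0, 0, -10], "rot": [0, 0, 0], "gripper": 255},
  {"offset": [0, 0, -40], "rot": [0, 0, 0], "gripper": 255},
  {"offset": [0, 0, -80], "rot": [0, 0, 0], "gripper": 255},
  {"offset": [7, -15, -115], "rot": [0, 0, -1], "gripper": 255},
  {"offset": [22, -46, -129], "rot": [0, 0, -3], "gripper": 255},
  {"offset": [45, -91, -129], "rot": [0, 0, -6], "gripper": 255},
  {"offset": [67, -137, -129], "rot": [0, 0, -9], "gripper": 255},
  {"offset": [90, -182, -129], "rot": [0, 0, -12], "gripper": 255},
  {"offset": [112, -228, -129], "rot": [0, 0, -15], "gripper": 255},
  {"offset": [134, -274, -129], "rot": [0, 0, -18], "gripper": 255},
  {"offset": [157, -319, -129], "rot": [0, 0, -21], "gripper": 255},
  {"offset": [179, -365, -129], "rot": [0, 0, -24], "gripper": 255},
  {"offset": [201, -410, -129], "rot": [0, 0, -27], "gripper": 255},
  {"offset": [224, -456, -129], "rot": [0, 0, -30], "gripper": 255},
  {"offset": [246, -502, -129], "rot": [0, 0, -33], "gripper": 255},
  {"offset": [268, -547, -129], "rot": [0, 0, -36], "gripper": 255},
  {"offset": [291, -593, -129], "rot": [0, 0, -39], "gripper": 255},
  {"offset": [309, -630, -129], "rot": [0, 0, -41], "gripper": 255},
  {"offset": [317, -646, -129], "rot": [0, 0, -42], "gripper": 255},
  {"offset": [317, -646, -129], "rot": [0, 0, -42], "gripper": 255},
])

```text
t: 27.8
tool_pos: [0.4987, 0.2945, 0.3245]
tcp_rot: [0.0, 0.826, 0.564, -0.0]
wrist_force: [-0.7, -0.3, -0.7]
finger_gap: 0.0251
```

```bash
python3 plan.py 498 421.2 280 75.7
```

```text
t 27.80 pos [498.7 294.5 324.5] yaw 68.7 q [-0.07  0.41 -0.68  1.78  0.3   1.05 -1.23] gap 0.0251
OFFSET [117.8 -46.7  44.4] dist 134 ROT [-0.   0.1 -7. ] rows>= 3.0
```

Call:
arm_command([
  {"offset": [20, -8, 0], "rot": [0, 0, -1], "gripper": 255},
  {"offset": [60, -24, 0], "rot": [0, 0, -3], "gripper": 255},
  {"offset": [98, -39, 8], "rot": [0, 0, -6], "gripper": 255},
  {"offset": [118, -47, 22], "rot": [0, 0, -7], "gripper": 255},
  {"offset": [118, -47, 38], "rot": [0, 0, -7], "gripper": 255},
  {"offset": [118, -47, 44], "rot": [0, 0, -7], "gripper": 255},
  {"offset": [118, -47, 44], "rot": [0, 0, -7], "gripper": 255},
  {"offset": [118, -47, 44], "rot": [0, 0, -7], "gripper": 255},
])

```text
t: 28.8
tool_pos: [0.4991, 0.4204, 0.2813]
tcp_rot: [0.0, 0.791, 0.612, 0.0]
wrist_force: [1.5, -0.2, -1.4]
finger_gap: 0.025
```

```bash
python3 plan.py 498 421.2 246 75.7;python3 -c "
from wl import *
look('w11',.103,1,(498,421))"
```

```text
t 28.80 pos [499.1 420.4 281.3] yaw 75.5 q [-0.29  0.59 -0.67  1.64  0.41  1.06 -1.34] gap 0.0250
OFFSET [ 0.5 -1.4 35.3] dist 35 ROT [ 0.1 -0.  -0.2] rows>= 1.0
expected px [279. 267.]
[501.4 425.1 110.2  97.6  75.5] px [283. 250.] [163 127] [406 363]
```

View pics/w11.png

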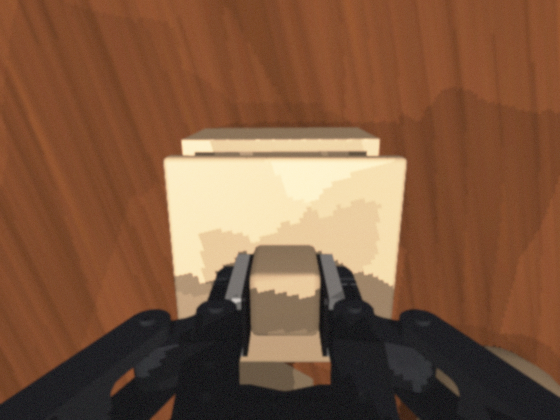

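Lid parallel to the square jar's rim (rim 183–379, lid 165–405). I lower it.

Call:
arm_command([
  {"offset": [0.5, -1, 10], "rot": [0, 0, 0], "gripper": 255},
  {"offset": [0.5, -1, 19], "rot": [0, 0, 0], "gripper": 255},
  {"offset": [0.5, -1, 26], "rot": [0, 0, 0], "gripper": 255},
  {"offset": [0.5, -1, 31], "rot": [0, 0, 0], "gripper": 255},
  {"offset": [0.5, -1, 34], "rot": [0, 0, 0], "gripper": 255},
  {"offset": [0.5, -1, 35], "rot": [0, 0, 0], "gripper": 255},
  {"offset": [0.5, -1, 35], "rot": [0, 0, 0], "gripper": 255},
  {"offset": [0.5, -1, 35], "rot": [0, 0, 0], "gripper": 255},
])

```text
t: 29.85
tool_pos: [0.4976, 0.4219, 0.2461]
tcp_rot: [0.0, 0.79, 0.613, 0.0]
wrist_force: [-1.1, -1.0, 2.2]
finger_gap: 0.0248
```

Call:
arm_command([
  {"offset": [0, 0, 0.7], "rot": [0, 0, 0], "gripper": 255},
  {"offset": [0, 0, 0.7], "rot": [0, 0, 0], "gripper": 120},
  {"offset": [0, 0, 0.7], "rot": [0, 0, 0], "gripper": 0},
  {"offset": [0, 0, 0.7], "rot": [0, 0, 0], "gripper": 0},
  {"offset": [0, 0, 0.7], "rot": [0, 0, 0], "gripper": 0},
  {"offset": [0, 0, 0.7], "rot": [0, 0, 0], "gripper": 0},
  {"offset": [0, 0, -20], "rot": [0, 0, 0], "gripper": 0},
  {"offset": [0, 0, -50], "rot": [0, 0, 0], "gripper": 0},
  {"offset": [0, 0, -80], "rot": [0, 0, 0], "gripper": 0},
  {"offset": [0, 0, -80], "rot": [0, 0, 0], "gripper": 0},
])

```text
t: 31.1
tool_pos: [0.4981, 0.4232, 0.3301]
tcp_rot: [-0.0, 0.79, 0.613, 0.004]
wrist_force: [-0.2, -0.1, -0.5]
finger_gap: 0.0855
```

```bash
python3 -c "
from wl import *
look('w12',.068,1,(498,421.2))"; python3 plan.py 300 -450 400 40
```

```text
expected px [282. 214.]
[443.5 301.1  96.4  80.5  40.9] px [250. 357.] [177 309] [312 403]
[499.2 424.5 104.6  98.3  75.3] px [282. 203.] [203 127] [362 281]
t 31.15 pos [497.8 422.5 328. ] yaw 75.6 q [-0.28  0.54 -0.7   1.6   0.38  1.13 -1.31] gap 0.0853
OFFSET [-894.    25.8  -74.6] dist 897 ROT [ 0.1 -0.2 35.6] rows>= 15.0
```

View pics/w12.png

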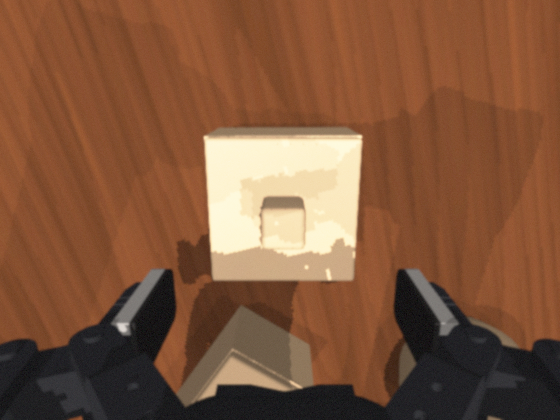

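Square lid seated and in line (px 283,207). I back away so that the top camera sees everything for the final check.

Call:
arm_command([
  {"offset": [-60, 2, -75], "rot": [0, 0, 2], "gripper": 0},
  {"offset": [-120, 4, -75], "rot": [0, 0, 5], "gripper": 0},
  {"offset": [-180, 6, -75], "rot": [0, 0, 7], "gripper": 0},
  {"offset": [-240, 8, -75], "rot": [0, 0, 10], "gripper": 0},
  {"offset": [-300, 9, -75], "rot": [0, 0, 12], "gripper": 0},
  {"offset": [-360, 11, -75], "rot": [0, 0, 15], "gripper": 0},
  {"offset": [-420, 13, -75], "rot": [0, 0, 17], "gripper": 0},
  {"offset": [-480, 15, -75], "rot": [0, 0, 20], "gripper": 0},
  {"offset": [-540, 16, -75], "rot": [0, 0, 22], "gripper": 0},
  {"offset": [-600, 18, -75], "rot": [0, 0, 25], "gripper": 0},
  {"offset": [-660, 20, -75], "rot": [0, 0, 27], "gripper": 0},
  {"offset": [-720, 22, -75], "rot": [0, 0, 30], "gripper": 0},
  {"offset": [-780, 24, -75], "rot": [0, 0, 32], "gripper": 0},
  {"offset": [-840, 25, -75], "rot": [0, 0, 34], "gripper": 0},
  {"offset": [-880, 26, -75], "rot": [0, 0, 35], "gripper": 0},
  {"offset": [-894, 26, -75], "rot": [0, 0, 35], "gripper": 0},
  {"offset": [-894, 26, -75], "rot": [0, 0, 35], "gripper": 0},
  {"offset": [-894, 26, -75], "rot": [0, 0, 35], "gripper": 0},
])

```text
t: 33.4
tool_pos: [0.3011, -0.4488, 0.4005]
tcp_rot: [-0.001, 0.937, 0.348, 0.0]
wrist_force: [0.5, -0.4, 0.2]
finger_gap: 0.0856
```

```bash
python3 - <<'E'
from meas import *
c=camera("top"); im=c["img"]
cv2.imwrite("pics/top_f.png",cv2.resize(im[130:320,70:470],None,fx=2,fy=2,interpolation=cv2.INTER_CUBIC))
s=camera("scene")["img"]; cv2.imwrite("pics/s_f.png",cv2.resize(s[170:370,220:460],None,fx=3,fy=3,interpolation=cv2.INTER_CUBIC))
cs=[k for k in contours(im) if cv2.contourArea(k)>100]
for n,(p,z,r) in list(D.items())[:4]:
    k=min(cs,key=lambda k:np.hypot(*(k.reshape(-1,2).mean(0)-p)))
    print(n,np.round(fit(c,k,.068,r),1))
st=read_state();print(st["t"],st["tool_pos"])
E
```

```text
bigjar [607.8 220.  108.3 109.6   0. ]
smalljar [457.5  -0.9  73.3  74.6   0. ]
sqjar [497.1 419.2 104.3 102.3  75.8]
objar [413.4 255.9 121.4  78.6  41.6]
33.5 [ 0.30111921 -0.44891652  0.40081809]
```

View pics/top_f.png

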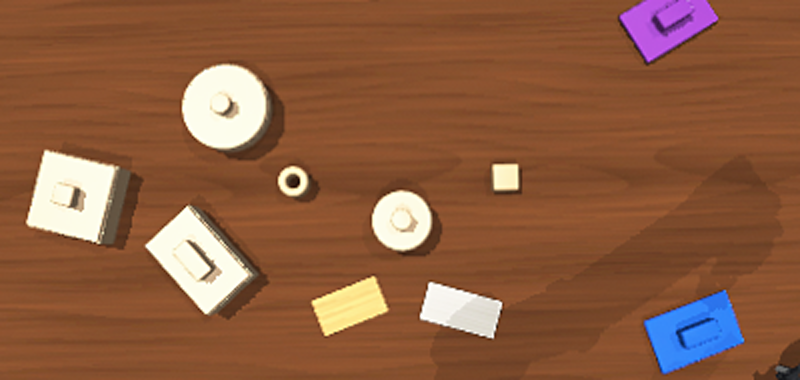

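View pics/s_f.png

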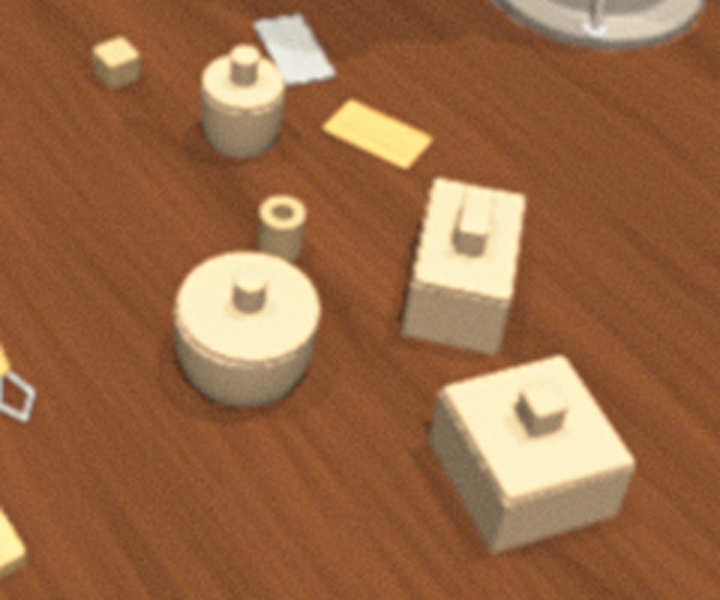

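All four lids sit flat, centred and in line with their jars in both views (top crop: big round (226,107), small round (402,220), square (72,197), oblong (203,260)), and the jars have not moved. I hand in.

```bash
python3 -c "
from bench import *
print(close_job())"
```

```text
the job is handed in; nothing more can be done
None
```

All four lids are on their own jars, and I handed the job in at about 33.5 s of the 128 s allowed. I carried each lid by its knob, turned the square and oblong ones to match their jars, and lowered each until it seated before letting go.

- **Position:** in the last top view each covered jar fitted within about 2 mm of where the jar stood at the start.
- **Alignment:** the square and oblong outlines were within about 0.2 degrees of the jars' starting angles. Lid and jar show as one outline in that view, so this does not separate the two. The wrist close-ups after each release showed each lid sitting in line with its jar.
- **Seating:** the scene view showed all four plates lying flat on their rims. I judged seating by eye and by the gripper height at release; the seated height was not measured separately.
- **Arm:** it ended well clear and touching nothing.

No check failed. Position readings differed from the commanded pose by a few millimetres just after moves, and I corrected for that before each grasp.

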